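# Start the wet grinding bench in order

## Task

Start up the grinding bench in the safe order, pressing with the closed fingertips: tip the broad rocker on the switch box fully over to on (dust extractor), then push the oblong key on the station fully in so that it stays in (water pump), and only then press the round flat button fully in (grinder start) and let it spring back. Do not press the mushroom stop button or the narrow lamp rocker, and do not pick up, push or shift anything else on the bench.

Things in the scene. Friction and masses are not known exactly. Their poses are not given: they have to be found in the camera images.
- switch_box: fixed grey switch box, 100 (x) x 130 (y) x 50 mm tall, carrying two black rockers side by side whose long sides (64 mm) run along its x; origin under its centre, +x away from the robot, z up. It and the station change places (left/right) and turn by up to 0.5 rad
- extractor (a joint): tilt of the BROAD black rocker (64 x 40 mm, dust extractor), rad: 0 = off, its far end (+x of the switch box, marked by a moulded rib) stands up; 0.34 = on, far end pressed fully down. Pivots about the box's y axis, 52 mm above the table, at x 0, y -20 mm on the box. Stiff hinge (0.025 N m, so 1 to 3 N on the far half moves it); stays where it is left
- extractor_pad (a point): point on the top face of the broad rocker, 23 mm from its pivot towards the far end, on its centre line: where to press. About 65 mm above the table when off; sinks about 8 mm to full on. Its frame tilts with the rocker
- lamp (a joint): tilt of the NARROW black rocker (64 x 16 mm, work lamp) beside the broad one, at y +34 mm on the box, same make and meaning; 0 = off, to be left so
- lamp_pad (a point): the same point on the narrow rocker
- station: fixed aluminium backing plate, 80 (x) x 230 (y) x 10 mm, with three grey modules (56 x 56 x 44 mm, on the plate, 70 mm apart along its y, in any order), each with one black control on top; origin under its centre, +x away from the robot, z up
- pump (a joint): travel of the OBLONG key (24 mm along the station x, 46 mm along its y, water pump), m: 0 = out, 0.008 = fully in. Stiff push-and-stay key: about 3 N moves it and it stays where it is left
- pump_top (a point): centre of the oblong key's top face, 67 mm above the table when out (13 mm above its module); moves with the key; axes as the station
- start (a joint): travel of the ROUND FLAT button (28 mm across, grinder start), m: 0 = out, 0.006 = fully in. Spring return: 1.5 N at the start, 5 N fully in
- start_top (a point): centre of the round flat button's top face, 64 mm above the table when out (10 mm above its module); moves with the button; axes as the station
- stop (a joint): travel of the MUSHROOM-headed button (head 44 mm across, grinder stop), m: 0 = out, 0.006 = fully in; to be left alone. Spring return
- stop_top (a point): top of the mushroom head, 82 mm above the table (28 mm above its module)
- offcut: loose grey stone offcut, 46 x 36 x 32 mm tall, on the table between the two control units; origin under its centre
- chisel: loose steel stone chisel lying on the robot's side of the station, about 165 mm long along its own y, 12 mm thick; origin under its middle
- disc: loose spare cutting disc lying flat beyond the station, 115 mm across, 4 mm thick; origin under its centre
- paste: loose jar of polishing paste standing beyond the switch box, 56 mm across, 45 mm tall; origin under its centre
- brush: loose hand brush lying on the robot's side of the switch box, 170 mm long along its own x; origin under its middle
- hammer: loose hammer lying at the robot's left, 250 mm long along its own x; origin under its middle
- mug: loose white mug standing at the robot's right, 76 mm across, 85 mm tall, handle to its own +y; origin under its centre

How it is judged (in metres and radians):
On the way, in this order (a step that is already met when the one before it is completed fails the run):
1. the broad rocker is tipped over to on (value of joint extractor above 0.26 rad), for 0.1 s.
2. with the extractor on, the oblong key is pushed in (value of joint extractor above 0.26 rad and value of joint pump above 0.006 m), for 0.1 s.
3. with both on, the round flat button is pressed in (all of step 2 and value of joint start above 0.0045 m), for 0.05 s.
At the end, for the whole second after the job is handed in: Broad rocker on (over 0.26 of 0.34 rad), oblong key in (over 6 of 8 mm), round button and mushroom button out (under 1.5 mm), narrow rocker still off (under 0.06 rad), every loose thing within 20 mm of where it was (all of step 2 and value of joint each of start, stop below 0.0015 m and value of joint lamp below 0.06 rad and distance of each of offcut, chisel, disc, paste, brush, hammer, mug from where it was at the start of the episode below 0.02 m); the robot touches nothing.
It fails at once if the oblong key is pushed in (over 4 mm) while the extractor is off (value of joint pump above 0.004 m and not (value of joint extractor above 0.26 rad)).
It fails at once if the start button is pressed (over 3 mm) before the extractor and the pump are on (value of joint start above 0.003 m and not (value of joint extractor above 0.26 rad and value of joint pump above 0.006 m)).
It fails at once if the mushroom stop button is pressed (over 2 mm) (value of joint stop above 0.002 m).
It fails at once if the narrow lamp rocker is tipped (over 0.1 rad) (value of joint lamp above 0.1 rad).
It fails at once if a loose thing on the bench is lifted, carried or shifted by more than 20 mm (distance of any of offcut, chisel, disc, paste, brush, hammer, mug from where it was at the start of the episode above 0.02 m).
It also fails if it takes over 48 s, if anything falls off the work surface, if the arm or the gripper's body presses on something with over 40 N, if the wrist force passes 120 N, or if a joint passes its speed limit or range.

## Robot

A 6-joint arm with a two-finger parallel gripper is mounted at the origin on the work surface. World frame = base frame: x ahead of the robot, y to its left, z up, the work surface at z = 0. Lengths are in mm, angles in degrees, forces in N, time in s.
With the tool pointing down it reaches from about 375 to 900 mm from the base axis. Payload 3.1 kg.
Tool frame: the origin (TCP) lies on the centre line of the jaws, within the pads' length; the fingertips stand r.tips_ahead ahead of it and the grasp point (between the pads) lies 11 mm behind it (r.tips_ahead is the distance from the TCP to the fingertips, in mm); z points along the fingers, y is the line along which they close (so a half turn about z gives the same grasp; the last joint's range is limited). The gripper opens to 87 mm and grips with 3 to 60 N. Pads are 19 mm wide; open, the fingers measure 117 mm over their backs; the gripper's body (75 mm by 190 mm) begins 51 mm behind the grasp point.
Start: joints at [-85.743, 30.224, 82.088, -0, 67.689, -10.227], TCP at [156.347, -605.105, 230.548] pointing down, gripper open.
Joint ranges: [-176.69, 176.69], [-43.24, 126.21], [12.49, 139.97], [-82, 262], [0, 151.66], [-163.58, 163.58]. Speed limits (degrees/s): [159.86, 159.86, 180, 180, 180, 180].

## Interface

Orientations are given as a 3x3 rotation matrix whose columns are the frame's x, y, z axes.
In Python, from plant import r gives the robot as it stands.
- The arm moves only by the tool play_rows, never from a script. Its argument "plan" is a list of rows, each a list of 7 numbers: the turn, a rotation vector about the world's x, y, z in degrees, then the shift along the world's x, y, z in m, then the closure in counts, from 0 (fully open) to 255 (shut). In form: [[wx, wy, wz, x, y, z, claw], ...]. A call has exactly 8 rows; each row shifts and turns the commanded pose from where the row before left it; what a row does not reach is not made up. A row lasts 1/10 s, in which the tool goes at most 50 mm and 8.59 degrees, less where a joint would pass 70% of its speed; a pose out of reach is approached as far as the arm can. A call is refused whole if a number of a shift passes 0.05 or a number of a turn 8.59, either way. A call with a gripper value outside its range is refused whole. The fingers move at their own pace and stop on an object; "squeeze" is the grip in N (left out, the last holds). Time passes only in rows, so rows that do not move let the fingers close, or fill a call up. It gives the time, the measured TCP pose, the force, the opening and the grip force at its end, in the units of the state.
- r.sense(): the state, without advancing time (a new reading comes with each control period).
- r.camera(name): name is "side" or "top"; returns a dict with "frame" (420x560x3 uint8, red, green, blue), "mtx" (3x3 intrinsics, pixels), "eye" and "rotation" of the camera in the world. Camera axes: x right, y down, z forward; pixel columns grow to the right and rows downward; lengths in mm; the calibration is good to about 2 mm. A picture is of the moment at which its call begins. There is no depth.
- r.hand_in(): hands the job in; it is judged then, once.
The state is a dict: "time_s": time; "joint_pos": joint angles; "joint_vel": joint speeds; "effort": joint torques, N m; "tcp_pos": TCP position; "tool_rot": TCP orientation; "force": force on the tool from outside, world axes, zero at the start; "torque": the same for the moment, N m; "finger_gap": finger opening in mm; "grip_force": force on a finger pad.
Only numpy, scipy, OpenCV 4.12 (cv2) and the standard library are available. Lean on these libraries where they do the work, as an engineer would, in place of code of your own. Each camera call takes 0.05 s, during which the arm holds its last target. There are 200 camera calls.

## Working session

There is one attempt and no reset: what is moved stays moved. The work goes in short steps, Python scripts to look and compute and a tool call to move; the robot and the scene stay as the last step left them, time stands still between calls to the robot, and variables do not carry over. Pictures are saved under pics/ and viewed, at most 10 in all, crops included, and the job is handed in when it is done.

Besides the shell and the picture viewer there is one more tool, called as name([rows], argument=value, ...), one row to a line, values as JSON. play_rows: Moves the arm, as the interface text tells. Its arguments: {"type":"object","properties":{"plan":{"type":"array"},"squeeze":{"type":"number"}},"required":["plan"]}

```bash
mkdir -p pics
cat > h.py <<'E'
import numpy as np,cv2
from plant import r
def snap(n,f):
    c=r.camera(n); cv2.imwrite(f,cv2.cvtColor(c["frame"],cv2.COLOR_RGB2BGR)); np.savez(f[:-4]+'.npz',m=c["mtx"],e=c["eye"],R=c["rotation"]); return c
def pt(f,u,v,z):
    d=np.load(f+'.npz'); k=d['R']@np.linalg.inv(d['m'])@[u,v,1]; e=d['e']; return e+k*(z-e[2])/k[2]
def px(f,p):
    d=np.load(f+'.npz'); k=d['m']@d['R'].T@(np.array(p)-d['e']); return k[:2]/k[2]
E
python3 - <<'E'
from h import *
for n in("top","side"):
    c=snap(n,f"pics/{n}0.png");print(c["eye"],c["rotation"].round(3).tolist(),c["mtx"].tolist())
print(r.tips_ahead,r.sense())
for n in("top","side"):
    cv2.imwrite(f"pics/{n}0b.png",cv2.resize(cv2.imread(f"pics/{n}0.png"),(800,600),interpolation=cv2.INTER_CUBIC))
E
```

```text
[ 294.63301921   -3.37511212 1430.42729748] [[-0.005, -0.983, 0.185], [-1.0, 0.007, 0.014], [-0.016, -0.185, -0.983]] [[504.26075140345006, 0.0, 279.03006805760714], [0.0, 504.26075140345006, 218.85601418270247], [0.0, 0.0, 1.0]]
[-455.38977365  732.89248151  973.09111756] [[-0.587, -0.466, 0.662], [-0.809, 0.35, -0.472], [-0.012, -0.813, -0.583]] [[471.8423746108364, 0.0, 282.81596599025806], [0.0, 471.8423746108364, 207.90313906707846], [0.0, 0.0, 1.0]]
8.0 {'time_s': 0.1, 'joint_pos': array([-8.57425482e+01,  3.02758127e+01,  8.21483753e+01, -2.43255724e-03,
        6.76901426e+01, -1.02270981e+01]), 'joint_vel': array([ 0.01425532, -0.11020554, -0.08190305, -0.07910878, -0.01397687,
        0.03334641]), 'effort': array([-3.84861851e-04, -4.40986061e+01, -1.77151179e+01,  6.35441369e-02,
        5.33700536e-02, -4.35857635e-05]), 'tcp_pos': array([ 156.29483166, -604.47629187,  229.64989228]), 'tool_rot': array([[ 9.68211110e-01,  2.50134386e-01, -1.87307899e-04],
       [ 2.50134257e-01, -9.68209123e-01,  1.98702279e-03],
       [ 3.15669510e-04, -1.97070967e-03, -9.99998008e-01]]), 'force': array([0.88356526, 0.05166103, 1.4176921 ]), 'torque': array([-0.02217654,  0.0031396 , -0.03328485]), 'grip_force': 0.0, 'finger_gap': 86.95156829624275}
```

View pics/top0b.png

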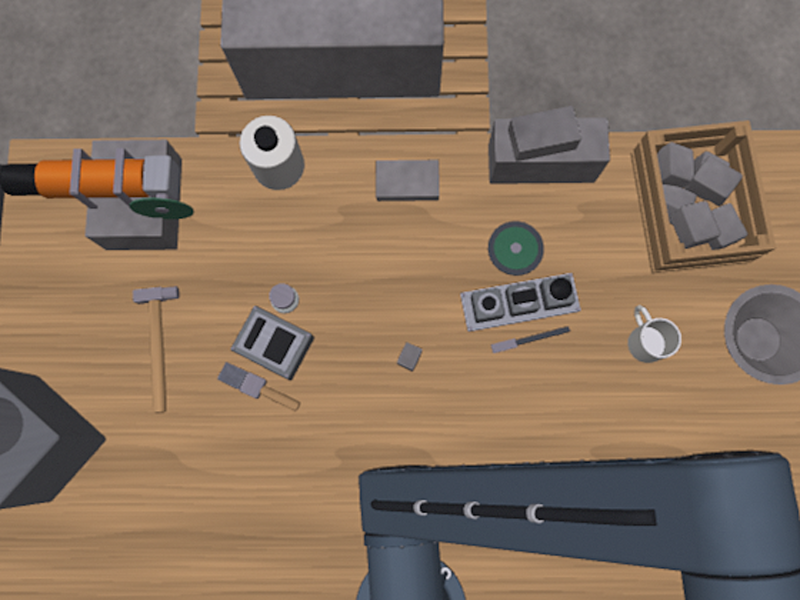

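View pics/side0b.png

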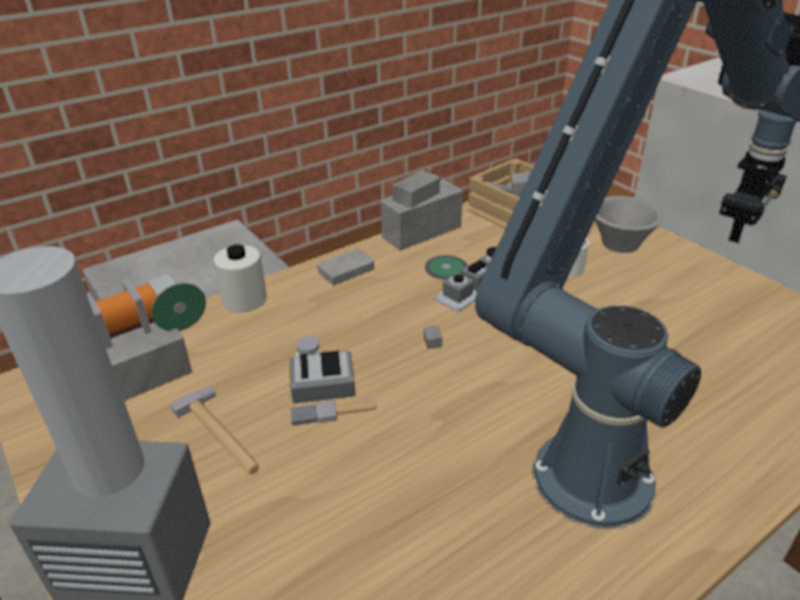

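The box is at top-view (272,342) and the station at (521,302) in the 800x600 picture. The station controls look like round, oblong, mushroom from left to right. I'll enlarge both to check.

Run:
```python
from h import *
a=cv2.imread("pics/top0.png")
x=cv2.resize(a[205:275,155:225],(400,400),interpolation=cv2.INTER_CUBIC) # scale 5.714
y=cv2.resize(a[185:239,316:412],(800,450),interpolation=cv2.INTER_CUBIC) # 8.333
cv2.imwrite("pics/cb.png",cv2.resize(a[205:275,155:225],(600,600),interpolation=cv2.INTER_CUBIC)); cv2.imwrite("pics/cs.png",y)
```

```text
(no output)
```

View pics/cb.png

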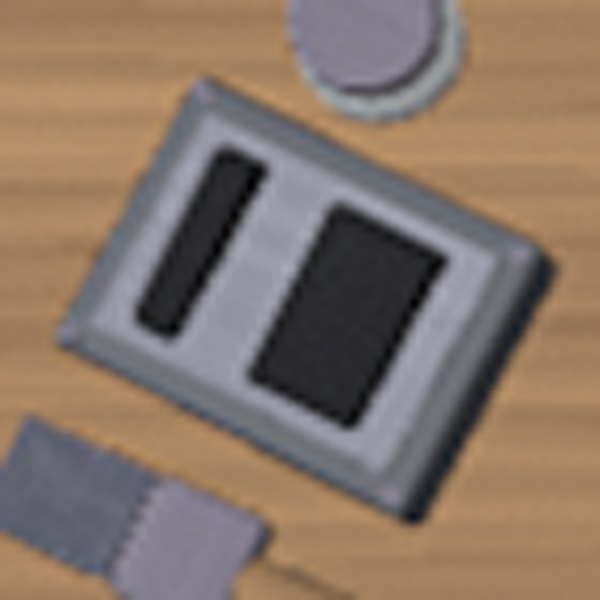

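View pics/cs.png

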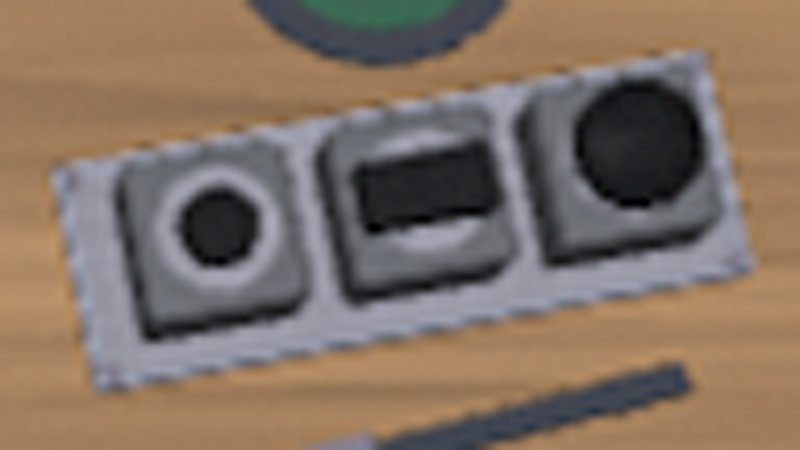

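Box crop: broad rocker on the right, corners (335,205), (447,258), (352,428), (250,378); the narrow rocker is on the left, with the jar just beyond. Station crop: round (219,226), oblong corners (355,172), (488,143), (500,210), (370,235), mushroom (640,143).

Run:
```python
from h import *
f='pics/top0'
B=lambda u,v,z:pt(f,155+(u+.5)/8.571-.5,205+(v+.5)/8.571-.5,z)
S=lambda u,v,z:pt(f,316+(u+.5)/8.333-.5,185+(v+.5)/8.333-.5,z)
c=[B(335,205,66.5),B(447,258,66.5),B(352,428,55.5),B(250,378,55.5)]
far=(c[0]+c[1])/2;near=(c[2]+c[3])/2
print(np.round(c,1).tolist(),'len',np.linalg.norm(far-near),'w',np.linalg.norm(c[0]-c[1]),np.linalg.norm(c[2]-c[3]))
d=(far-near)[:2];print('yaw x',np.degrees(np.arctan2(d[1],d[0])),'wyaw',[np.degrees(np.arctan2(*(v[:2]*[-1,1]))) for v in(c[0]-c[1],c[3]-c[2])])
print('pad',(far+near)/2+(far-near)*23/64)
bx=[B(205,80,50),B(550,258,50),B(415,520,50),B(62,335,50)];print('box',np.mean(bx,0),[np.linalg.norm(bx[i]-bx[i-1]) for i in range(4)])
k=[S(355,172,67),S(488,143,67),S(500,210,67),S(370,235,67)];print('key',np.mean(k,0),[np.linalg.norm(k[i]-k[i-1]) for i in range(4)])
b=S(219,226,64);m=S(640,143,78);print('start',b,'stop',m,'d',np.linalg.norm((b-m)[:2]),'mid',(b+m)/2,'yaw',np.degrees(np.arctan2(-(b-m)[0],(b-m)[1])))
pl=[S(58,165,10),S(703,55,10),S(748,270,10),S(100,388,10)];print('plate',np.mean(pl,0),[np.linalg.norm(pl[i]-pl[i-1]) for i in range(4)])
print('paste',pt(f,155+365/8.571,205+15/8.571,45),'disc near',S(380,62,4),'mug',pt(f,655*.7,335*.7,85))
```

```text
[[526.6, 251.7, 66.5], [509.2, 215.3, 66.5], [456.0, 246.3, 55.5], [472.4, 279.6, 55.5]] len 62.25631579268883 w 40.373410519150084 37.06231191861026
yaw x -28.768674565320985 wyaw [np.float64(-25.630011816386332), np.float64(-26.16277385656874)]
pad [510.35642837 237.63124785  64.953125  ]
box [499.28332796 262.85830209  50.        ] [np.float64(94.4002692333187), np.float64(128.62646259730556), np.float64(94.37109619982006), np.float64(130.652888426355)]
key [ 582.08768247 -225.79340462   67.        ] [np.float64(21.72212573867732), np.float64(45.29604097323903), np.float64(22.898054955026208), np.float64(43.87954810687371)]
start [ 571.07329518 -156.71419524   64.        ] stop [ 594.97041597 -293.94701086   78.        ] d 139.29794709692538 mid [ 583.02185557 -225.33060305   71.        ] yaw 9.878184519155605
plate [ 584.00339399 -225.89906346   10.        ] [np.float64(79.1525049700232), np.float64(226.9404701285), np.float64(76.79949919780593), np.float64(226.2615776649127)]
paste [592.26775081 246.23366553  45.        ] disc near [ 641.00607092 -220.99527389    4.        ] mug [ 501.87759832 -465.21183856   85.        ]
```

play_rows([
  [0,0,-1.7,0.04,0.028,0,255],
  [0,0,-1.7,0.04,0.028,0,255],
  [0,0,-1.7,0.04,0.028,0,255],
  [0,0,-1.7,0.04,0.028,0,255],
  [0,0,-1.7,0.04,0.028,0,255],
  [0,0,-1.7,0.04,0.028,0,255],
  [0,0,-1.7,0.04,0.028,0,255],
  [0,0,-1.7,0.04,0.028,0,255],
], squeeze=20)

```text
time_s: 0.9
tcp_pos: [477.6, -379.5, 230.2]
tool_rot: [[1.0, 0.014, -0.001], [0.014, -1.0, 0.001], [-0.001, -0.001, -1.0]]
force: [0.5, -0.6, 0.9]
finger_gap: 30.7
grip_force: 0.0
```

play_rows([
  [0,0,-1.7,0.004,0.047,0,255],
  [0,0,-1.7,0.004,0.047,0,255],
  [0,0,-1.7,0.004,0.047,0,255],
  [0,0,-1.7,0.004,0.047,0,255],
  [0,0,-1.7,0.004,0.047,0,255],
  [0,0,-1.7,0.004,0.047,0,255],
  [0,0,-1.7,0.004,0.047,0,255],
  [0,0,-1.7,0.004,0.047,0,255],
])

```text
time_s: 1.7
tcp_pos: [508.0, -3.2, 230.4]
tool_rot: [[0.975, -0.222, -0.0], [-0.222, -0.975, 0.0], [-0.0, -0.0, -1.0]]
force: [0.5, -0.7, 0.2]
finger_gap: 0.6
grip_force: 0.0
```

play_rows([
  [0,0,-1.7,0,0.04,0,255],
  [0,0,-1.7,0,0.04,0,255],
  [0,0,-1.7,0,0.04,-0.02,255],
  [0,0,-1.7,0,0.04,-0.02,255],
  [0,0,-1.7,0,0.04,-0.025,255],
  [0,0,-1.7,0,0.04,-0.025,255],
  [0,0,-1.7,0,0,0,255],
  [0,0,-1.7,0,0,0,255],
])

```text
time_s: 2.5
tcp_pos: [507.4, 235.5, 139.5]
tool_rot: [[0.897, -0.443, -0.002], [-0.443, -0.897, -0.001], [-0.002, 0.002, -1.0]]
force: [0.2, 0.4, 0.7]
finger_gap: 0.9
grip_force: 0.0
```

play_rows([
  [0,0,0,0,0,-0.02,255],
  [0,0,0,0,0,-0.02,255],
  [0,0,0,0,0.001,-0.015,255],
  [0,0,0,0,0,0,255],
  [0,0,0,0,0,0,255],
  [0,0,0,0,0,0,255],
  [0,0,0,0,0,0,255],
  [0,0,0,0,0,0,255],
])

```text
time_s: 3.3
tcp_pos: [508.9, 235.9, 86.4]
tool_rot: [[0.896, -0.443, 0.002], [-0.443, -0.896, 0.0], [0.001, -0.001, -1.0]]
force: [0.4, 0.3, 0.4]
finger_gap: 0.4
grip_force: 0.0
```

Run:
```python
from h import *
snap('side','pics/s1.png');snap('top','pics/t1.png')
u,v=px('pics/s1',[508,237,70]);print(u,v)
a=cv2.imread('pics/s1.png');b=cv2.imread('pics/t1.png')
i,j=int(v)-45,int(u)-40
cv2.imwrite('pics/s1c.png',np.hstack([cv2.resize(a[i:i+80,j:j+80],(400,400)),cv2.resize(b[200:280,150:230],(400,400))]));print(i,j,r.sense()['tcp_pos'])
```

```text
230.99130803309117 245.56992282957793
200 190 [508.55780522 235.96982264  86.03410549]
```

View pics/s1c.png

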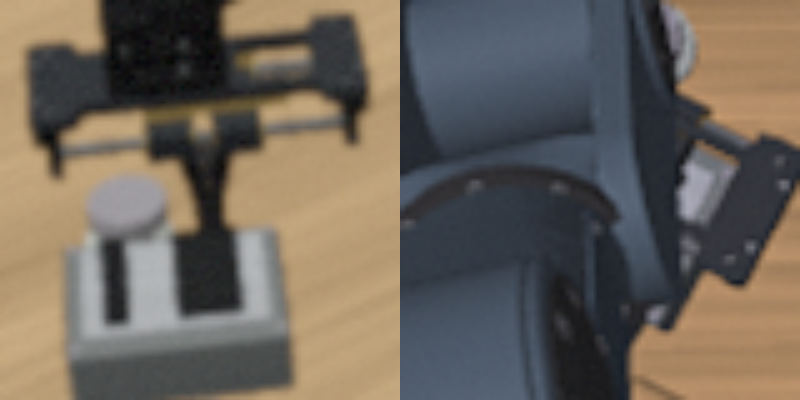

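The side crop shows the closed tips at about (208,225), centred on the broad rocker's far half and clear of the jar and the narrow rocker. Next I press down.

play_rows([
  [0,0,0,0,0,-0.006,255],
  [0,0,0,0,0,-0.004,255],
  [0,0,0,0,0,-0.003,255],
  [0,0,0,0,0,-0.002,255],
  [0,0,0,0,0,-0.002,255],
  [0,0,0,0,0,-0.002,255],
  [0,0,0,0,0,0,255],
  [0,0,0,0,0,0,255],
])

```text
time_s: 4.2
tcp_pos: [509.6, 235.6, 67.0]
tool_rot: [[0.896, -0.443, 0.003], [-0.443, -0.896, -0.0], [0.002, -0.001, -1.0]]
force: [3.1, -3.3, 3.5]
finger_gap: 0.6
grip_force: 2.2
```

play_rows([
  [0,0,0,0,0,-0.001,255],
  [0,0,0,0,0,0,255],
  [0,0,0,0,0,0,255],
  [0,0,0,0,0,0,255],
  [0,0,0,0,0,0,255],
  [0,0,0,0,0,0,255],
  [0,0,0,0,0,0,255],
  [0,0,0,0,0,0,255],
])

```text
time_s: 5.0
tcp_pos: [509.6, 235.6, 66.8]
tool_rot: [[0.897, -0.443, 0.003], [-0.443, -0.897, -0.0], [0.003, -0.001, -1.0]]
force: [1.7, -3.8, 9.3]
finger_gap: 0.7
grip_force: 5.0
```

play_rows([
  [0,0,0,0,0,-0.001,255],
  [0,0,0,0,0,-0.001,255],
  [0,0,0,0,0,0,255],
  [0,0,0,0,0,0,255],
  [0,0,0,0,0,0,255],
  [0,0,0,0,0,0,255],
  [0,0,0,0,0,0,255],
  [0,0,0,0,0,0,255],
])

```text
time_s: 5.8
tcp_pos: [509.8, 235.6, 66.5]
tool_rot: [[0.897, -0.443, 0.004], [-0.443, -0.897, -0.0], [0.003, -0.002, -1.0]]
force: [0.0, -4.4, 20.7]
finger_gap: 0.1
grip_force: 10.5
```

play_rows([
  [0,0,0,0,0,0.015,255],
  [0,0,0,0,0,0.03,255],
  [0,0,0,0,0,0.03,255],
  [0,0,0,0,0,0,255],
  [0,0,3,0.005,-0.035,0,255],
  [0,0,3,0.005,-0.035,0,255],
  [0,0,3,0.005,-0.035,0,255],
  [0,0,3,0.005,-0.035,0,255],
])

```text
time_s: 6.6
tcp_pos: [526.8, 95.4, 137.2]
tool_rot: [[0.97, -0.245, -0.004], [-0.245, -0.97, 0.001], [-0.004, -0.0, -1.0]]
force: [0.3, 0.5, -0.5]
finger_gap: 0.4
grip_force: 0.0
```

Run:
```python
from h import *
snap('side','pics/s2.png');snap('top','pics/t2.png')
a=cv2.imread('pics/s2.png');b=cv2.imread('pics/t2.png')
cv2.imwrite('pics/s2c.png',np.hstack([cv2.resize(a[225:295,190:260],(400,400),interpolation=2),cv2.resize(b[205:275,155:225],(400,400),interpolation=2)]))
```

```text
(no output)
```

View pics/s2c.png

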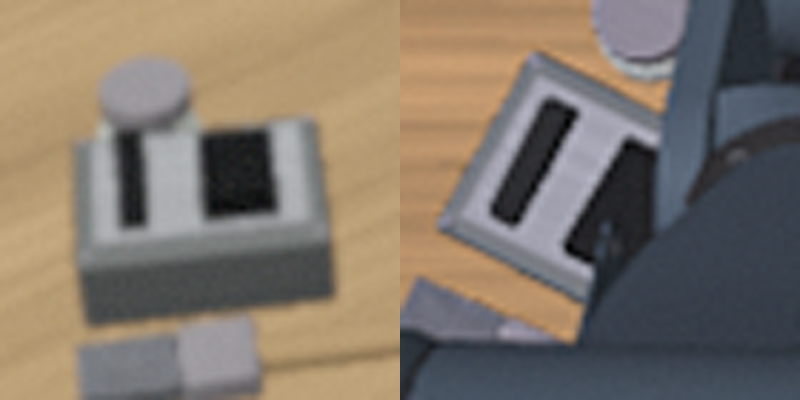

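In the side crop the broad rocker's near edge (row 215) now sits higher than the narrow one's (row 225), so it has tipped to on. The narrow rocker is unchanged. I go on to the key.

play_rows([
  [0,0,3,0.007,-0.04,0,255],
  [0,0,3,0.007,-0.04,0,255],
  [0,0,3,0.007,-0.04,0,255],
  [0,0,3,0.007,-0.04,0,255],
  [0,0,3,0.007,-0.04,0,255],
  [0,0,3,0.007,-0.04,0,255],
  [0,0,3,0.007,-0.04,0,255],
  [0,0,3,0.007,-0.04,0,255],
])

```text
time_s: 7.5
tcp_pos: [583.8, -223.8, 137.1]
tool_rot: [[0.985, 0.17, -0.002], [0.17, -0.985, 0.003], [-0.002, -0.003, -1.0]]
force: [0.4, 0.9, 0.4]
finger_gap: 0.5
grip_force: 0.0
```

play_rows([
  [0,0,0,0,0,-0.02,255],
  [0,0,0,0,0,-0.02,255],
  [0,0,0,0,0,-0.01,255],
  [0,0,0,0,0,0,255],
  [0,0,0,0,0,0,255],
  [0,0,0,0,0,0,255],
  [0,0,0,0,0,0,255],
  [0,0,0,0,0,0,255],
])

```text
time_s: 8.3
tcp_pos: [584.8, -224.2, 89.4]
tool_rot: [[0.986, 0.168, 0.001], [0.168, -0.986, -0.001], [0.001, 0.001, -1.0]]
force: [0.2, 0.0, -0.3]
finger_gap: 0.6
grip_force: 0.0
```

Run:
```python
from h import *
snap('side','pics/s3.png');snap('top','pics/t3.png')
a=cv2.imread('pics/s3.png');b=cv2.imread('pics/t3.png')
u,v=map(int,px('pics/s3',[583,-226,70]));p,q=map(int,px('pics/t3',[583,-226,70]))
cv2.imwrite('pics/s3c.png',np.hstack([cv2.resize(a[v-35:v+35,u-35:u+35],(400,400),interpolation=2),cv2.resize(b[q-35:q+35,p-35:p+35],(400,400),interpolation=2)]))
print(u,v,p,q,r.sense()['tcp_pos'])
```

```text
333 183 367 206 [ 584.59601213 -224.17565413   89.10150624]
```

View pics/s3c.png

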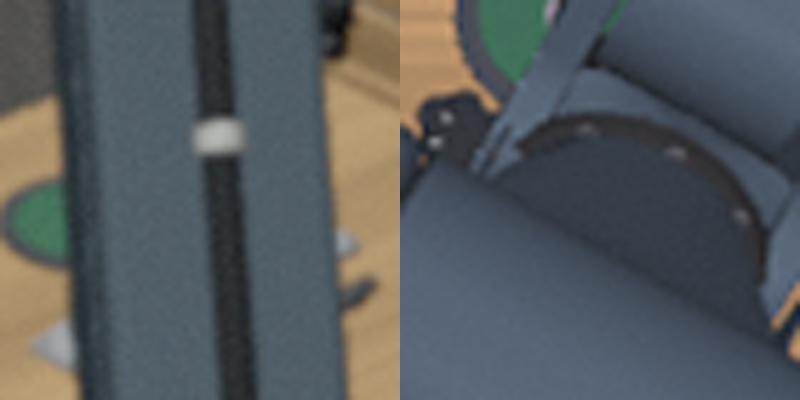

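The arm hides the station in both views. I go by the measurement, with the small x/y correction, and use the force to judge the press.

play_rows([
  [0,0,0,-0.002,-0.0015,0,255],
  [0,0,0,0,0,-0.005,255],
  [0,0,0,0,0,-0.005,255],
  [0,0,0,0,0,-0.003,255],
  [0,0,0,0,0,-0.002,255],
  [0,0,0,0,0,-0.002,255],
  [0,0,0,0,0,0,255],
  [0,0,0,0,0,0,255],
])

```text
time_s: 9.2
tcp_pos: [582.6, -225.7, 71.4]
tool_rot: [[0.986, 0.168, 0.001], [0.168, -0.986, -0.0], [0.0, 0.0, -1.0]]
force: [0.8, 1.2, 0.2]
finger_gap: 0.6
grip_force: 0.0
```

play_rows([
  [0,0,0,0,0,-0.002,255],
  [0,0,0,0,0,-0.002,255],
  [0,0,0,0,0,-0.002,255],
  [0,0,0,0,0,0,255],
  [0,0,0,0,0,0,255],
  [0,0,0,0,0,0,255],
  [0,0,0,0,0,0,255],
  [0,0,0,0,0,0,255],
])

```text
time_s: 10.0
tcp_pos: [582.8, -225.7, 67.2]
tool_rot: [[0.986, 0.168, 0.001], [0.168, -0.986, -0.001], [0.001, 0.001, -1.0]]
force: [-2.3, 1.4, 10.0]
finger_gap: 0.5
grip_force: 5.3
```

play_rows([
  [0,0,0,0,0,-0.001,255],
  [0,0,0,0,0,-0.001,255],
  [0,0,0,0,0,0,255],
  [0,0,0,0,0,0,255],
  [0,0,0,0,0,0,255],
  [0,0,0,0,0,0,255],
  [0,0,0,0,0,0,255],
  [0,0,0,0,0,0,255],
])

```text
time_s: 10.8
tcp_pos: [582.8, -225.8, 67.0]
tool_rot: [[0.986, 0.169, 0.001], [0.169, -0.986, -0.001], [0.001, 0.001, -1.0]]
force: [-4.4, 2.3, 20.6]
finger_gap: 0.1
grip_force: 10.1
```

The stop came at tip z 59.0, which is fully in. Now the round button, 70 mm along +y of the station.

play_rows([
  [0,0,0,0,0,0.01,255],
  [0,0,0,0,0,0.02,255],
  [0,0,0,0,0,0,255],
  [0,0,0,-0.006,0.0345,0,255],
  [0,0,0,-0.006,0.0345,0,255],
  [0,0,0,0,0,0,255],
  [0,0,0,0,0,0,255],
  [0,0,0,0,0,0,255],
])

```text
time_s: 11.6
tcp_pos: [571.0, -157.5, 93.2]
tool_rot: [[0.986, 0.168, 0.001], [0.168, -0.986, -0.001], [0.001, 0.001, -1.0]]
force: [0.3, -0.1, -0.5]
finger_gap: 1.0
grip_force: 0.0
```

play_rows([
  [0,0,0,0,0,-0.01,255],
  [0,0,0,0,0,-0.01,255],
  [0,0,0,0,0,-0.003,255],
  [0,0,0,0,0,-0.002,255],
  [0,0,0,0,0,-0.002,255],
  [0,0,0,0,0,-0.002,255],
  [0,0,0,0,0,0,255],
  [0,0,0,0,0,0,255],
])

```text
time_s: 12.4
tcp_pos: [570.2, -157.3, 66.3]
tool_rot: [[0.986, 0.169, 0.0], [0.169, -0.986, -0.001], [-0.0, 0.001, -1.0]]
force: [-3.7, -2.5, 11.5]
finger_gap: 0.5
grip_force: 5.8
```

play_rows([
  [0,0,0,0,0,-0.001,255],
  [0,0,0,0,0,-0.001,255],
  [0,0,0,0,0,0,255],
  [0,0,0,0,0,0,255],
  [0,0,0,0,0,0,255],
  [0,0,0,0,0,0,255],
  [0,0,0,0,0,0,255],
  [0,0,0,0,0,0,255],
])

```text
time_s: 13.2
tcp_pos: [570.2, -157.4, 66.1]
tool_rot: [[0.986, 0.169, 0.001], [0.169, -0.986, -0.002], [0.0, 0.002, -1.0]]
force: [-6.5, -0.4, 22.9]
finger_gap: 0.1
grip_force: 11.2
```

Tip at 58.1 mm with 23 N: fully in. I lift, move clear so the station is visible, and check.

play_rows([
  [0,0,0,0,0,0.01,255],
  [0,0,0,0,0,0.03,255],
  [0,0,0,0,0,0.04,255],
  [0,0,0,0,0,0.04,255],
  [0,0,0,0,0.03,0.03,255],
  [0,0,0,0,0.04,0,255],
  [0,0,0,0,0.04,0,255],
  [0,0,0,0,0.04,0,255],
])

```text
time_s: 14.0
tcp_pos: [570.0, -4.9, 212.8]
tool_rot: [[0.986, 0.167, 0.0], [0.167, -0.986, 0.001], [0.001, -0.001, -1.0]]
force: [0.8, 0.6, 0.0]
finger_gap: 0.6
grip_force: 0.0
```

play_rows([
  [0,0,0,0,0.04,0,255],
  [0,0,0,0,0.04,0,255],
  [0,0,0,0,0.04,0,255],
  [0,0,0,0,0.01,0,255],
  [0,0,0,0,0,0,255],
  [0,0,0,0,0,0,255],
  [0,0,0,0,0,0,255],
  [0,0,0,0,0,0,255],
])

```text
time_s: 14.8
tcp_pos: [570.5, 121.9, 212.5]
tool_rot: [[0.986, 0.166, -0.0], [0.166, -0.986, -0.0], [-0.0, 0.0, -1.0]]
force: [0.2, -0.1, 0.4]
finger_gap: 0.2
grip_force: 0.0
```

Run:
```python
from h import *
snap('top','pics/t4.png');b=cv2.imread('pics/t4.png')
cv2.imwrite('pics/t4c.png',np.vstack([cv2.resize(b[185:239,316:412],(533,300),interpolation=2),cv2.resize(b[190:290,140:318],(533,300),interpolation=2)]))
print(r.sense()['tcp_pos'],r.sense()['force'])
```

```text
[570.55368788 122.07179542 212.50132703] [ 0.35096415 -0.42989098 -0.21185362]
```

View pics/t4c.png

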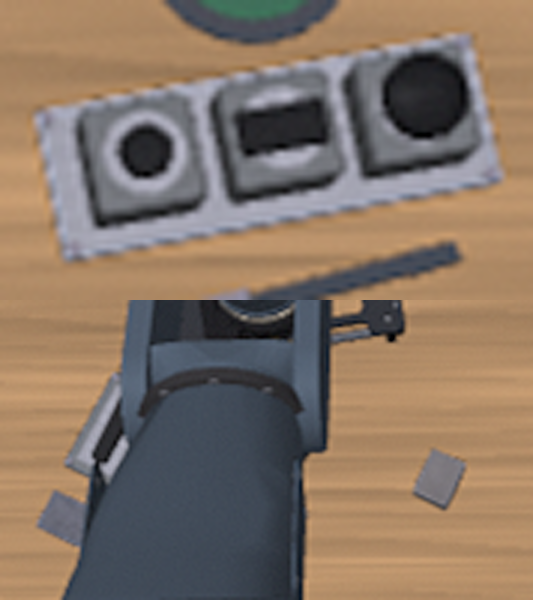

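The station is clear. The key at (282,127) has moved slightly towards centre, as it would when sunk in. The round and mushroom buttons are out, and the chisel, disc and offcut look where they were. The arm is free, so I hand in.

```bash
python3 -c "
from plant import r
print(r.hand_in())"
```

```text
the job is handed in; nothing more can be done
None
```

I handed the job in after pressing the broad rocker, the oblong key and the round button in that order; each press reached its end stop, and the round button looks out again in the last top view, but the hand-in returned no verdict.

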